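# Weigh a jar on a two-plate balance

## Task

Weigh the lidded glass jar that stands on the left plate of the balance: take weights with coloured grips from the sloping stand and set them, flat on their base and gently, on the empty right plate until the pointer comes to rest inside the green band with nothing touching the balance. Leave the jar on its plate, keep any weight you do not need off the balance, and do not disturb the other things on the table.

Things in the scene. Friction and masses are not known exactly. Their poses are not given: they have to be found in the camera images.
- balance: white and stainless two-plate balance, fixed to the table, base 190 mm (x) by 270 mm (y), with a white dial tower, 84 mm wide and 235 mm high, behind the plates at x = +87 to +99 mm. Origin: centre of the base on the table; x points from the front to the dial, y to the jar's plate (left), z up
- beam (a joint): beam tilt in rad about a level axis along the balance's x, 85 mm above the table: 0 level, positive with the right (weight) plate low; stops at -0.2 (start, jar down) and 0.2. A black pointer shows it on the dial: green band -0.05 to 0.05 (counts as level), red outside. Between the stops each 100 g of difference tilts it 0.08 rad, in proportion; damped, it settles in about 1 s
- goods_plate: left steel plate, 160 (x) by 140 mm (y), rim 4 mm high, with the jar. Origin: on the beam's end, 110 mm from its pivot, 40 mm straight below the centre of the upper face. A linkage keeps the plate level, axes along the balance's, as it rises and falls up to 22 mm; where on the plate a load stands makes no difference
- weight_plate: right steel plate, empty at the start, like the left one: 160 (x) by 140 mm (y), rim 4 mm high, origin 40 mm straight below the centre of its upper face, always level. Upper face 125 mm above the table when the beam is level, 147 mm at the start. All three weights fit on it side by side
- seed_jar: lidded glass jar with dark contents, 90 mm in diameter, 135 mm high, origin at the centre of its underside, z up. How full it is varies: 475 to 735 g, never shown; two or all three of the weights are needed
- weight_stand: fixed sloping stand of bent steel sheet, 206 mm wide (y), three pockets at y = -66, 0, +66 mm; which weight lies in which varies. Origin: on the table under mid-deck. Deck slopes 32 degrees, facing -x and up, 45 mm above the origin; a lip 11 mm high holds each disc from below, ribs 10 mm high part the pockets. Grips lean 32 degrees from vertical to -x; lift weights out square to the deck
- weight_400: a dark cast metal disc, 54 mm in diameter, 20 mm thick, 400 g, with a 12 mm steel stem and on it a red plastic grip (24 mm in diameter, 44 to 64 mm above the underside); 64 mm high in all. Origin: centre of the underside; z up the stem. Starts in one of the three pockets of the weight stand, leaning with it
- weight_200: a dark cast metal disc, 54 mm in diameter, 10 mm thick, 200 g, with a 12 mm steel stem and on it a blue plastic grip (24 mm in diameter, 44 to 64 mm above the underside); 64 mm high in all. Origin: centre of the underside; z up the stem. Starts in one of the three pockets of the weight stand, leaning with it
- weight_100: a dark cast metal disc, 54 mm in diameter, 5 mm thick, 100 g, with a 12 mm steel stem and on it a yellow plastic grip (24 mm in diameter, 44 to 64 mm above the underside); 64 mm high in all. Origin: centre of the underside; z up the stem. Starts in one of the three pockets of the weight stand, leaning with it
- timer: bystander: round red and white kitchen timer, 66 mm in diameter, 49 mm high, loose on the table before the balance, origin at the centre of its underside
- pink_lid: bystander: pink jar lid, 90 mm in diameter, 20 mm high, loose on the table, origin at the centre of its underside
- spice: bystander: spice jar with black cap, 41 mm in diameter, 105 mm high, loose at the back edge of the table behind the balance, origin at the centre of its underside
- spice_two: bystander: a second such spice jar beside it
Not all that is in view belongs to the job. Leave any purple look-alike of the weight_100 alone.

How it is judged (in metres and radians):
On the way:
1. a first weight stands on the right plate, let go ((((x of weight_400 in the frame of weight_plate between -0.078 and 0.078 m and y of weight_400 in the frame of weight_plate between -0.068 and 0.068 m and z of weight_400 in the frame of weight_plate between 0.034 and 0.047 m and angle between weight_400's own z axis and vertical below 0.12 rad) and contact force between weight_400 and the fingers below 0.05 N) or ((x of weight_200 in the frame of weight_plate between -0.078 and 0.078 m and y of weight_200 in the frame of weight_plate between -0.068 and 0.068 m and z of weight_200 in the frame of weight_plate between 0.034 and 0.047 m and angle between weight_200's own z axis and vertical below 0.12 rad) and contact force between weight_200 and the fingers below 0.05 N) or ((x of weight_100 in the frame of weight_plate between -0.078 and 0.078 m and y of weight_100 in the frame of weight_plate between -0.068 and 0.068 m and z of weight_100 in the frame of weight_plate between 0.034 and 0.047 m and angle between weight_100's own z axis and vertical below 0.12 rad) and contact force between weight_100 and the fingers below 0.05 N))), for 0.2 s.
At the end, for the whole second after the job is handed in: Beam at rest within 0.05 rad of level; jar upright on the left plate, centre within 60 mm of the plate's along x and y; each weight at rest, either flat on the right plate (at least one; tilt under 0.12 rad) or off the balance, over 125 mm from both plate centres, not on the floor (value of joint beam between -0.05 and 0.05 rad and velocity of joint beam between -0.03 and 0.03 rad/s and x of seed_jar in the frame of goods_plate between -0.06 and 0.06 m and y of seed_jar in the frame of goods_plate between -0.06 and 0.06 m and z of seed_jar in the frame of goods_plate between 0.034 and 0.047 m and angle between seed_jar's own z axis and vertical below 0.12 rad and ((x of weight_400 in the frame of weight_plate between -0.078 and 0.078 m and y of weight_400 in the frame of weight_plate between -0.068 and 0.068 m and z of weight_400 in the frame of weight_plate between 0.034 and 0.047 m and angle between weight_400's own z axis and vertical below 0.12 rad) or (x of weight_200 in the frame of weight_plate between -0.078 and 0.078 m and y of weight_200 in the frame of weight_plate between -0.068 and 0.068 m and z of weight_200 in the frame of weight_plate between 0.034 and 0.047 m and angle between weight_200's own z axis and vertical below 0.12 rad) or (x of weight_100 in the frame of weight_plate between -0.078 and 0.078 m and y of weight_100 in the frame of weight_plate between -0.068 and 0.068 m and z of weight_100 in the frame of weight_plate between 0.034 and 0.047 m and angle between weight_100's own z axis and vertical below 0.12 rad)) and ((x of weight_400 in the frame of weight_plate between -0.078 and 0.078 m and y of weight_400 in the frame of weight_plate between -0.068 and 0.068 m and z of weight_400 in the frame of weight_plate between 0.034 and 0.047 m and angle between weight_400's own z axis and vertical below 0.12 rad) or (horizontal distance between weight_400 and weight_plate above 0.125 m and horizontal distance between weight_400 and goods_plate above 0.125 m and height (world z) of weight_400 above -0.02 m)) and ((x of weight_200 in the frame of weight_plate between -0.078 and 0.078 m and y of weight_200 in the frame of weight_plate between -0.068 and 0.068 m and z of weight_200 in the frame of weight_plate between 0.034 and 0.047 m and angle between weight_200's own z axis and vertical below 0.12 rad) or (horizontal distance between weight_200 and weight_plate above 0.125 m and horizontal distance between weight_200 and goods_plate above 0.125 m and height (world z) of weight_200 above -0.02 m)) and ((x of weight_100 in the frame of weight_plate between -0.078 and 0.078 m and y of weight_100 in the frame of weight_plate between -0.068 and 0.068 m and z of weight_100 in the frame of weight_plate between 0.034 and 0.047 m and angle between weight_100's own z axis and vertical below 0.12 rad) or (horizontal distance between weight_100 and weight_plate above 0.125 m and horizontal distance between weight_100 and goods_plate above 0.125 m and height (world z) of weight_100 above -0.02 m)) and linear speed of each of weight_400, weight_200, weight_100 below 0.03 m/s); the robot touches nothing.
It fails at once if a weight touches the right plate while leaning more than 0.3 rad (it must be set down flat) ((contact force between weight_400 and weight_plate above 0.5 N and angle between weight_400's own z axis and vertical above 0.3 rad) or (contact force between weight_200 and weight_plate above 0.5 N and angle between weight_200's own z axis and vertical above 0.3 rad) or (contact force between weight_100 and weight_plate above 0.5 N and angle between weight_100's own z axis and vertical above 0.3 rad)).
It fails at once if a weight is put down hard (more than 30 N on the right plate) (contact force between any of weight_400, weight_200, weight_100 and weight_plate above 30 N).
It fails at once if the jar is tipped by more than 0.3 rad (angle between seed_jar's own z axis and vertical above 0.3 rad).
It fails at once if the timer, the pink lid or a spice jar is shifted by more than 40 mm (distance of any of timer, pink_lid, spice, spice_two from where it was at the start of the episode above 0.04 m).
It also fails if it takes over 70 s, if anything falls off the work surface, if the arm or the gripper's body presses on something with over 40 N, if the wrist force passes 120 N, or if a joint passes its speed limit or range.

## Robot

A 6-joint arm with a two-finger parallel gripper is mounted at the origin on the work surface; the furniture and walls round the work are solid. World frame = base frame: x ahead of the robot, y to its left, z up, the work surface at z = 0. Lengths are in mm, angles in rad, forces in N, time in s.
With the tool pointing down it reaches from about 350 to 975 mm from the base axis. Payload 7.1 kg.
Tool frame: the origin (TCP) lies between the finger pads; the fingertips stand 8 mm ahead of it and the grasp point (between the pads) lies 11 mm behind it; x points along the fingers, y is the direction in which the jaws open and shut, and the axes are right-handed (so a half turn about x gives the same grasp; the last joint's range is limited). The gripper opens to 88 mm and grips with 3 to 60 N. Pads are 20 mm wide; open, the fingers measure 115 mm over their backs; the gripper's body (75 mm by 178 mm) begins 61 mm behind the grasp point.
Start: joints at [1.195, 0.423, 1.63, -0, 1.089, -0.019], TCP at [218.266, 585.632, 230.675] pointing down, gripper open.
Joint ranges: [-3, 3], [-0.9, 2.11], [0.09, 2.58], [-1.31, 4.45], [0.11, 2.69], [-2.54, 2.54]. Speed limits (rad/s): [2.39, 2.39, 3.01, 3.14, 3.14, 3.14].

## Interface

Orientations are given as a rotation vector (axis times angle).
In Python, from workcell import ctrl gives the robot as it stands.
- The arm moves only by the tool apply_moves, never from a script. Its argument "increments" is a list of rows, each an object with "gripper": the opening in per cent of the stroke, from 0 (shut) to 100 (fully open); "delta_pos": the shift along the tool's x, y, z in cm, a list of three; "dr": the turn, a rotation vector about the tool's x, y, z in rad, a list of three. In form: [{"gripper": gripper, "delta_pos": [dx, dy, dz], "dr": [ax, ay, az]}, ...]. A call has exactly 5 rows; each row shifts and turns the commanded pose from where the row before left it, along the tool's axes as they then stand; what a row does not reach is not made up. A row lasts 1/12 s, in which the tool goes at most 41.7 mm and 7.16 degrees, less where a joint would pass 70% of its speed; a pose out of reach is approached as far as the arm can. A call with a gripper value outside its range is refused whole. The fingers move at their own pace and stop on an object; the grip force is fixed at half the most. Time passes only in rows, so rows that do not move let the fingers close, or fill a call up. It gives the time, the measured TCP pose, the force and the opening at its end, in the units of the state.
- ctrl.get_obs(): the state, without advancing time (a new reading comes with each control period).
- ctrl.get_image(name): name is "side" or "top" or "wrist"; returns a dict with "img" (384x512x3 uint8, red, green, blue), "range_z" (384x512 float32, mm along the optical axis (not along the pixel's ray), 0 where there is no reading), "mtx" (3x3 intrinsics, pixels), "rvec" (rotation vector, rad) and "tvec" (3), from world to camera coordinates, as OpenCV has them. Camera axes: x right, y down, z forward; pixel columns grow to the right and rows downward; lengths in mm; the calibration is good to about 2 mm. A picture is of the moment at which its call begins.
- ctrl.close_job(): hands the job in, once; it reports no verdict.
The state is a dict: "t": time; "qpos": joint angles; "qvel": joint speeds; "joint_torque": joint torques, N m; "ee_pos": TCP position; "orientation": TCP orientation; "ft_force": force on the tool from outside, world axes, zero at the start; "moment": the same for the moment, N m; "width": finger opening in mm.
Only numpy, scipy, OpenCV 4.12 (cv2) and the standard library are available. Lean on these libraries where they do the work, as an engineer would, in place of code of your own. Each camera call takes 0.05 s, during which the arm holds its last target. There are 200 camera calls.

## Working session

There is one attempt and no reset: what is moved stays moved. The work goes in short steps, Python scripts to look and compute and a tool call to move; the robot and the scene stay as the last step left them, time stands still between calls to the robot, and variables do not carry over. Pictures are saved under pics/ and viewed, about 8 in all and at most 12, crops included, and the job is handed in when it is done.

Besides the shell and the picture viewer there is one more tool, called after "Request:" as name([rows], argument=value, ...), one row to a line, values as JSON. apply_moves: Moves the arm, as the interface text tells. Its arguments: {"type":"object","properties":{"increments":{"type":"array","items":{"type":"object","properties":{"gripper":{"type":"number"},"delta_pos":{"type":"array","items":{"type":"number"}},"dr":{"type":"array","items":{"type":"number"}}}}}},"required":["increments"]}

```bash
mkdir -p pics; cat > h.py <<'E'
import numpy as np, cv2
from scipy.spatial.transform import Rotation as R
from workcell import ctrl
def cloud(d):
    z=d["range_z"].astype(float); K=np.array(d["mtx"]); v,u=np.mgrid[:z.shape[0],:z.shape[1]]
    p=np.stack([(u-K[0,2])/K[0,0]*z,(v-K[1,2])/K[1,1]*z,z],-1)
    M=R.from_rotvec(np.ravel(d["rvec"])).as_matrix()
    w=(p-np.ravel(d["tvec"]))@M
    w[z<=0]=np.nan
    return w
def save(im,n): cv2.imwrite(f"pics/{n}.png",cv2.cvtColor(im,cv2.COLOR_RGB2BGR))
E
python3 - <<'E'
from h import *
o=ctrl.get_obs(); print({k:np.round(v,3) for k,v in o.items()})
a=ctrl.get_image("top"); b=ctrl.get_image("side")
np.savez("s0.npz",top=cloud(a),side=cloud(b),ti=a["img"],si=b["img"])
save(np.vstack([a["img"],b["img"]])[:, :],"both0"); 
im=np.hstack([a["img"],b["img"]]); save(cv2.resize(im,(800,300),interpolation=cv2.INTER_AREA),"ov")
save(cv2.resize(a["img"],(800,600)),"top0");save(cv2.resize(b["img"],(800,600)),"side0")
E
```

```text
{'t': np.float64(0.0), 'qpos': array([ 1.195,  0.424,  1.631, -0.   ,  1.089, -0.019]), 'qvel': array([ 0.   ,  0.   ,  0.001,  0.001,  0.   , -0.002]), 'joint_torque': array([ 1.0000e-03, -5.4462e+01, -2.7367e+01,  6.4000e-02,  2.3000e-02,
       -0.0000e+00]), 'ee_pos': array([218.077, 585.136, 229.914]), 'orientation': array([ 0.279,  1.553, -0.281]), 'ft_force': array([-0.191, -0.853, -0.036]), 'moment': array([ 0.022, -0.044, -0.012]), 'width': np.float64(87.869)}
```

View pics/top0.png

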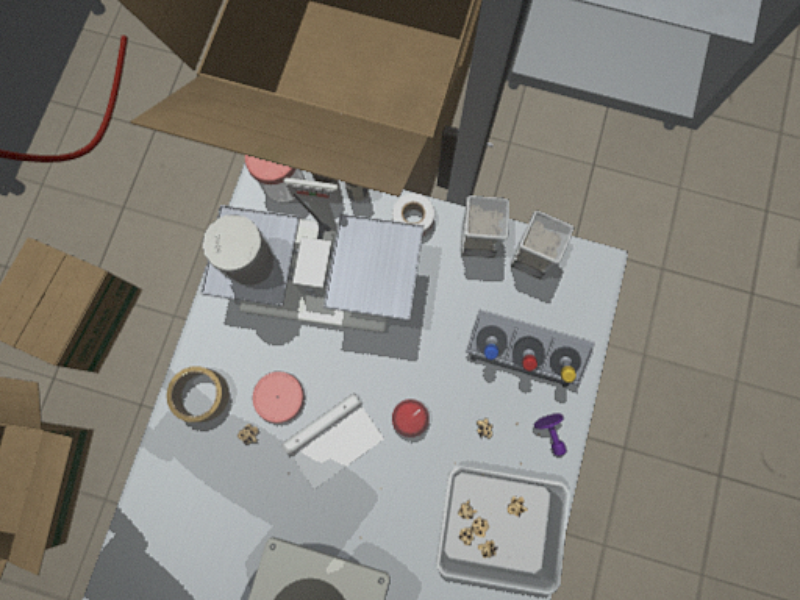

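View pics/side0.png

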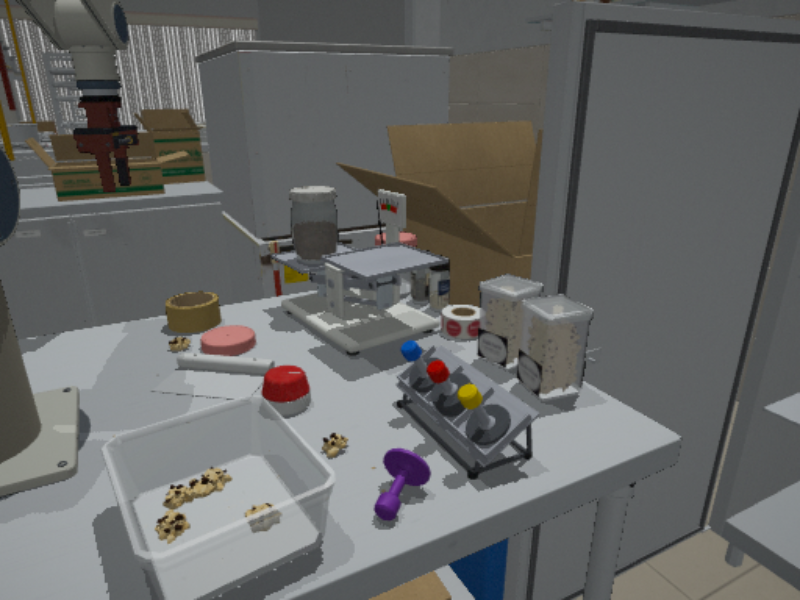

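The top view shows blue (491,352), red (530,363) and yellow (568,374) grips upright in the stand. The purple look-alike lies on the table at (550,435) and is to be left alone. The empty right plate is around (375,267), and the jar is at (233,243).

```bash
python3 - <<'E'
from h import *
d=np.load("s0.npz")
for n in("top","side"):
    im=d[n[0]+"i"]; w=d[n]; hsv=cv2.cvtColor(im,cv2.COLOR_RGB2HSV).astype(int)
    H,S,V=hsv[...,0],hsv[...,1],hsv[...,2]
    box=np.zeros(H.shape,bool)
    if n=="top": box[205:250,300:380]=1
    else: box[210:290,250:315]=1
    for c,m in dict(blue=(H>105)&(H<125),red=(H<6)|(H>174),yel=(H>20)&(H<33)).items():
        m=m&(S>150)&(V>60)&box
        p=w[m]; p=p[np.isfinite(p[:,0])]
        print(n,c,m.sum(),np.median(p,0).round(1),p.min(0).round(1),p.max(0).round(1), "px",np.argwhere(m).mean(0).round(1))
w=d["top"]
# weight plate
def plane(n,lo,hi,box):
    w=d[n]; m=np.zeros(w.shape[:2],np.uint8); y0,y1,x0,x1=box
    m[y0:y1,x0:x1]=((w[...,2]>lo)&(w[...,2]<hi))[y0:y1,x0:x1]
    k,l,s,c=cv2.connectedComponentsWithStats(m); i=1+np.argmax(s[1:,4]); p=w[l==i]
    r=cv2.minAreaRect(p[:,:2].astype(np.float32)); print(n,len(p),np.median(p[:,2]).round(1),np.array(r[0]).round(1),np.array(r[1]).round(1),round(r[2],2)); return r
plane("top",138,160,(130,210,200,280)); 
plane("side",138,160,(150,185,200,290))
plane("top",90,115,(130,200,125,195))
j=w[140:175,130:170]; j=j[(j[...,2]>220)]; print("jar top",np.median(j,0) if len(j) else 0)
# stand points: deck plane fit
s=w[198:248,298:382].reshape(-1,3); s=s[np.isfinite(s[:,0])&(s[:,2]>12)]; print("stand",s.min(0),s.max(0),len(s))
np.save("st.npy",s)
for (u,v) in [(474,312),(592,348),(468,352),(585,383)]:
    v2,u2=int(v*384/600),int(u*512/800); print((u,v),w[v2-1:v2+2,u2-1:u2+2].reshape(-1,3)[4].round())
E
```

```text
top blue 47 [ 504.4 -167.8  102.3] [ 495.6 -177.1   94.8] [ 515.  -158.4  108.6] px [224.8 314.3]
top red 54 [ 503.9 -233.4  101.3] [ 494.2 -241.6   95.3] [ 514.8 -223.1  106.2] px [231.9 338.7]
top yel 66 [ 503.9 -298.1  100.8] [ 493.8 -321.8    8.4] [ 515.8 -288.8  108.9] px [239.2 363.4]
side blue 127 [ 506.1 -175.4   95.1] [ 495.8 -181.1   81. ] [ 521.3 -159.3  104. ] px [224.1 262.8]
side red 199 [ 508.  -237.6   91.9] [ 496.5 -246.2    5.1] [732.2  21.3 104.2] px [231.6 283.3]
side yel 189 [ 504.9 -306.2   95.2] [ 495.7 -312.4   55. ] [ 543.7 -243.2  103.8] px [253.3 300.1]
top 3383 148.0 [580.1  55.2] [161.5 140.1] 7.82
side 1197 146.9 [588.2  81.1] [179.5 193.8] 7.6
top 1628 104.4 [551.2 268.5] [161.  140.8] 7.78
jar top [530.77827983 253.5675044  238.82739177]
stand [ 493.18594686 -337.50528486   12.05748381] [ 576.86938076 -131.45032305  108.922724  ] 2264
(474, 312) [ 583. -128.    5.]
(592, 348) [ 564. -333.   68.]
(468, 352) [ 504. -135.   22.]
(585, 383) [ 512. -354.    1.]
```

```bash
cat >> h.py <<'E'
N32=np.radians(32)
def orient(tilt=0,yaw=0,s=1):
    """tool x down leaning `tilt` to +x; tool y = s*world y turned by yaw"""
    x=np.array([np.sin(tilt),0,-np.cos(tilt)]); y=np.array([0,s,0.]); M=np.stack([x,y,np.cross(x,y)],1)
    return R.from_euler('z',yaw)*R.from_matrix(M)
def plan(target_p,target_R,n,start=None):
    o=ctrl.get_obs(); p0=np.array(o["ee_pos"]); r0=R.from_rotvec(o["orientation"])
    if start is not None: p0,r0=start
    rv=(r0.inv()*target_R).as_rotvec(); 
    print("rotdeg",np.degrees(rv).round(1),"dr/row",(rv/n).round(4),"dist",np.linalg.norm(target_p-p0).round(1),"n",n)
    for i in range(n):
        ri=r0*R.from_rotvec(rv*i/n); d=ri.inv().apply((np.array(target_p)-p0)/n)/10
        print(i,d.round(2).tolist())
    return np.array(target_p),target_R
E
python3 - <<'E'
from h import *
o=ctrl.get_obs(); print(R.from_rotvec(o["orientation"]).as_matrix().round(3))
for s in(1,-1):
    print("s",s,(R.from_rotvec(o["orientation"]).inv()*orient(N32,0,s)).as_rotvec().round(3))
plan(np.array([473,-233,155.]),orient(N32,0,1),30)
E
```

```text
[[-0.001  0.349  0.937]
 [-0.001  0.937 -0.349]
 [-1.    -0.001 -0.   ]]
s 1 [-0.347 -0.553  0.101]
s -1 [2.687 0.141 0.771]
rotdeg [-19.9 -31.7   5.8] dr/row [-0.0116 -0.0184  0.0034] dist 860.2 n 30
0 [0.25, -2.26, 1.75]
1 [0.28, -2.28, 1.72]
2 [0.3, -2.3, 1.69]
3 [0.32, -2.32, 1.65]
4 [0.35, -2.34, 1.62]
5 [0.37, -2.36, 1.59]
6 [0.39, -2.38, 1.55]
7 [0.41, -2.4, 1.52]
8 [0.43, -2.42, 1.48]
9 [0.45, -2.44, 1.45]
10 [0.47, -2.45, 1.41]
11 [0.48, -2.47, 1.37]
12 [0.5, -2.49, 1.33]
13 [0.52, -2.51, 1.3]
14 [0.53, -2.52, 1.26]
15 [0.54, -2.54, 1.22]
16 [0.56, -2.55, 1.18]
17 [0.57, -2.57, 1.14]
18 [0.58, -2.58, 1.1]
19 [0.59, -2.6, 1.06]
20 [0.6, -2.61, 1.02]
21 [0.61, -2.63, 0.97]
22 [0.62, -2.64, 0.93]
23 [0.63, -2.65, 0.89]
24 [0.64, -2.66, 0.85]
25 [0.64, -2.68, 0.8]
26 [0.65, -2.69, 0.76]
27 [0.65, -2.7, 0.72]
28 [0.66, -2.71, 0.68]
29 [0.66, -2.72, 0.63]
```

```bash
python3 - <<'E'
from h import *
s=plan(np.array([455,-233,230.]),orient(0,0,-1),30)
s=plan(np.array([473,-233,152.]),orient(N32,0,-1),5,s)
E
```

```text
rotdeg [1.596e+02 1.000e-01 0.000e+00] dr/row [0.0928 0.0001 0.    ] dist 851.8 n 30
0 [0.0, -2.28, 1.69]
1 [0.0, -2.11, 1.9]
2 [0.0, -1.93, 2.08]
3 [0.0, -1.73, 2.25]
4 [0.0, -1.51, 2.4]
5 [0.0, -1.28, 2.53]
6 [0.0, -1.04, 2.64]
7 [0.0, -0.79, 2.73]
8 [0.0, -0.53, 2.79]
9 [0.0, -0.27, 2.83]
10 [0.0, -0.01, 2.84]
11 [0.0, 0.25, 2.83]
12 [0.0, 0.51, 2.79]
13 [0.0, 0.77, 2.73]
14 [0.0, 1.02, 2.65]
15 [0.0, 1.26, 2.54]
16 [0.0, 1.49, 2.42]
17 [0.0, 1.71, 2.27]
18 [0.0, 1.91, 2.1]
19 [-0.0, 2.1, 1.91]
20 [-0.0, 2.27, 1.71]
21 [-0.0, 2.42, 1.49]
22 [-0.0, 2.54, 1.26]
23 [-0.0, 2.65, 1.02]
24 [-0.0, 2.73, 0.77]
25 [-0.0, 2.79, 0.51]
26 [-0.0, 2.83, 0.25]
27 [-0.0, 2.84, -0.01]
28 [-0.0, 2.83, -0.27]
29 [-0.0, 2.79, -0.53]
rotdeg [ 0. 32.  0.] dr/row [0.     0.1117 0.    ] dist 80.0 n 5
0 [1.56, 0.0, -0.36]
1 [1.59, 0.0, -0.18]
2 [1.6, 0.0, -0.01]
3 [1.59, 0.0, 0.17]
4 [1.56, 0.0, 0.35]
```

Request:
apply_moves([
  {"gripper":57,"delta_pos":[0,-2.28,1.69],"dr":[0.0928,0,0]},
  {"gripper":57,"delta_pos":[0,-2.11,1.9],"dr":[0.0928,0,0]},
  {"gripper":57,"delta_pos":[0,-1.93,2.08],"dr":[0.0928,0,0]},
  {"gripper":57,"delta_pos":[0,-1.73,2.25],"dr":[0.0928,0,0]},
  {"gripper":57,"delta_pos":[0,-1.51,2.4],"dr":[0.0928,0,0]},
])

```text
t: 0.52
ee_pos: [257.6, 447.8, 230.3]
orientation: [0.644, 1.473, -0.645]
ft_force: [0.9, -0.2, 0.0]
width: 58.1
```

Request:
apply_moves([
  {"gripper":57,"delta_pos":[0,-1.28,2.53],"dr":[0.0928,0,0]},
  {"gripper":57,"delta_pos":[0,-1.04,2.64],"dr":[0.0928,0,0]},
  {"gripper":57,"delta_pos":[0,-0.79,2.73],"dr":[0.0928,0,0]},
  {"gripper":57,"delta_pos":[0,-0.53,2.79],"dr":[0.0928,0,0]},
  {"gripper":57,"delta_pos":[0,-0.27,2.83],"dr":[0.0928,0,0]},
])

```text
t: 0.93
ee_pos: [297.2, 311.5, 230.5]
orientation: [0.999, 1.329, -1.0]
ft_force: [1.1, 0.6, -0.8]
width: 49.7
```

Request:
apply_moves([
  {"gripper":57,"delta_pos":[0,0,2.84],"dr":[0.0928,0,0]},
  {"gripper":57,"delta_pos":[0,0.25,2.83],"dr":[0.0928,0,0]},
  {"gripper":57,"delta_pos":[0,0.51,2.79],"dr":[0.0928,0,0]},
  {"gripper":57,"delta_pos":[0,0.77,2.73],"dr":[0.0928,0,0]},
  {"gripper":57,"delta_pos":[0,1.02,2.65],"dr":[0.0928,0,0]},
])

```text
t: 1.35
ee_pos: [336.8, 175.3, 230.6]
orientation: [1.342, 1.117, -1.342]
ft_force: [0.8, -0.7, -0.3]
width: 50.4
```

Request:
apply_moves([
  {"gripper":57,"delta_pos":[0,1.26,2.54],"dr":[0.0928,0,0]},
  {"gripper":57,"delta_pos":[0,1.49,2.42],"dr":[0.0928,0,0]},
  {"gripper":57,"delta_pos":[0,1.71,2.27],"dr":[0.0928,0,0]},
  {"gripper":57,"delta_pos":[0,1.91,2.1],"dr":[0.0928,0,0]},
  {"gripper":57,"delta_pos":[0,2.1,1.91],"dr":[0.0928,0,0]},
])

```text
t: 1.77
ee_pos: [376.3, 38.9, 230.6]
orientation: [1.667, 0.831, -1.668]
ft_force: [0.8, 0.5, 0.8]
width: 50.1
```

Request:
apply_moves([
  {"gripper":57,"delta_pos":[0,2.27,1.71],"dr":[0.0928,0,0]},
  {"gripper":57,"delta_pos":[0,2.42,1.49],"dr":[0.0928,0,0]},
  {"gripper":57,"delta_pos":[0,2.54,1.26],"dr":[0.0928,0,0]},
  {"gripper":57,"delta_pos":[0,2.65,1.02],"dr":[0.0928,0,0]},
  {"gripper":57,"delta_pos":[0,2.73,0.77],"dr":[0.0928,0,0]},
])

```text
t: 2.18
ee_pos: [415.9, -97.4, 230.6]
orientation: [1.966, 0.46, -1.966]
ft_force: [0.1, 0.1, 0.5]
width: 50.1
```

Request:
apply_moves([
  {"gripper":57,"delta_pos":[0,2.79,0.51],"dr":[0.0928,0,0]},
  {"gripper":57,"delta_pos":[0,2.83,0.25],"dr":[0.0928,0,0]},
  {"gripper":57,"delta_pos":[0,2.84,0],"dr":[0.0928,0,0]},
  {"gripper":57,"delta_pos":[0,2.83,-0.27],"dr":[0.0928,0,0]},
  {"gripper":57,"delta_pos":[0,2.79,-0.53],"dr":[0.0928,0,0]},
])

```text
t: 2.6
ee_pos: [455.5, -233.8, 230.4]
orientation: [-2.219, 0.004, 2.22]
ft_force: [0.9, 0.7, -0.3]
width: 50.2
```

Request:
apply_moves([
  {"gripper":57,"delta_pos":[1.56,0,-0.36],"dr":[0,0.1117,0]},
  {"gripper":57,"delta_pos":[1.59,0,-0.18],"dr":[0,0.1117,0]},
  {"gripper":57,"delta_pos":[1.6,0,0],"dr":[0,0.1117,0]},
  {"gripper":57,"delta_pos":[1.59,0,0.17],"dr":[0,0.1117,0]},
  {"gripper":57,"delta_pos":[1.56,0,0.35],"dr":[0,0.1117,0]},
])

```text
t: 3.02
ee_pos: [471.2, -226.4, 166.5]
orientation: [-2.66, -0.032, 1.655]
ft_force: [1.3, 0.5, 0.7]
width: 50.1
```

```bash
python3 - <<'E'
from h import *
a=ctrl.get_image("wrist"); save(a["img"],"w1")
o=ctrl.get_obs(); print(o["t"],o["qpos"].round(2),o["ee_pos"].round(1),o["width"])
w=cloud(a); hsv=cv2.cvtColor(a["img"],cv2.COLOR_RGB2HSV).astype(int);H,S,V=hsv[...,0],hsv[...,1],hsv[...,2]
for c,m in dict(blue=(H>105)&(H<125),red=(H<6)|(H>174),yel=(H>20)&(H<33)).items():
    p=w[m&(S>150)&(V>60)]; p=p[(p[:,0]>480)&(p[:,0]<540)&(p[:,2]>75)&(p[:,2]<120)]
    if len(p)>10: print(c,len(p),np.median(p,0).round(1),np.percentile(p,2,0).round(1),np.percentile(p,98,0).round(1))
plan(np.array([515.4,-233,84.]),orient(N32,0,-1),5)
E
```

```text
3.0667 [-0.63  0.28  2.16  0.72  0.44  0.31] [ 470.7 -224.9  165.1] 50.054327263798555
blue 695 [ 505.9 -169.6   99.1] [ 495.1 -178.8   91.3] [ 518.6 -159.   103.6]
red 677 [ 505.4 -233.1   99.3] [ 495.2 -243.    91.8] [ 517.6 -222.9  103.8]
yel 607 [ 505.  -296.6   98.7] [ 495.2 -306.7   89.5] [ 517.6 -288.1  103.7]
rotdeg [0.2 5.7 1.5] dr/row [0.0008 0.0199 0.0051] dist 93.0 n 5
0 [1.85, 0.21, -0.08]
1 [1.85, 0.2, -0.04]
2 [1.85, 0.19, -0.01]
3 [1.85, 0.18, 0.03]
4 [1.85, 0.17, 0.07]
```

View pics/w1.png

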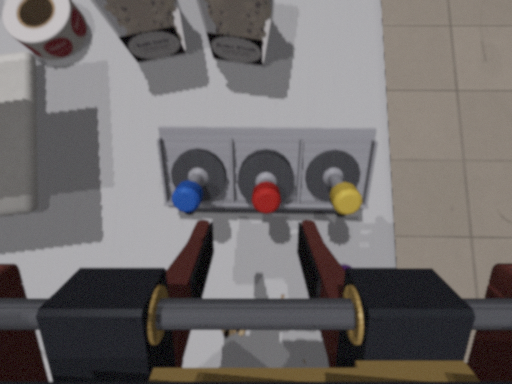

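Request:
apply_moves([
  {"gripper":57,"delta_pos":[0.4,0.3,0],"dr":[0,0.033,0.009]},
  {"gripper":57,"delta_pos":[0.4,0.3,0],"dr":[0,0.033,0.009]},
  {"gripper":57,"delta_pos":[0.4,0.25,0],"dr":[0,0.033,0.008]},
  {"gripper":57,"delta_pos":[0.2,0,0],"dr":[0,0,0]},
  {"gripper":57,"delta_pos":[0,0,0],"dr":[0,0,0]},
])

```text
t: 3.48
ee_pos: [479.7, -234.7, 155.1]
orientation: [2.741, -0.0, -1.527]
ft_force: [0.6, 0.7, -0.6]
width: 50.0
```

```bash
python3 - <<'E'
from h import *
plan(np.array([516,-233,83.]),orient(N32,0,-1),4)
E
```

```text
rotdeg [ 0.2  0.3 -0.1] dr/row [ 0.0009  0.0011 -0.0005] dist 80.8 n 4
0 [2.01, -0.05, 0.18]
1 [2.01, -0.05, 0.18]
2 [2.01, -0.04, 0.18]
3 [2.01, -0.04, 0.18]
```

Request:
apply_moves([
  {"gripper":57,"delta_pos":[1.3,-0.1,0.4],"dr":[0,0,0]},
  {"gripper":57,"delta_pos":[1.7,-0.1,0.33],"dr":[0,0,0]},
  {"gripper":57,"delta_pos":[1.7,0,0],"dr":[0,0,0]},
  {"gripper":57,"delta_pos":[1.7,0,0],"dr":[0,0,0]},
  {"gripper":57,"delta_pos":[1.65,0,0],"dr":[0,0,0]},
])

```text
t: 3.9
ee_pos: [517.6, -233.0, 83.3]
orientation: [2.741, 0.001, -1.523]
ft_force: [0.8, 0.2, -0.3]
width: 49.9
```

Request:
apply_moves([
  {"gripper":57,"delta_pos":[0,0,0],"dr":[0,0,0]},
  {"gripper":20,"delta_pos":[0,0,0],"dr":[0,0,0]},
  {"gripper":10,"delta_pos":[0,0,0],"dr":[0,0,0]},
  {"gripper":10,"delta_pos":[0,0,0],"dr":[0,0,0]},
  {"gripper":10,"delta_pos":[0,0,0],"dr":[0,0,0]},
])

```text
t: 4.32
ee_pos: [516.2, -233.4, 84.3]
orientation: [2.741, -0.002, -1.522]
ft_force: [0.1, -0.9, 0.1]
width: 27.2
```

```bash
python3 - <<'E'
from h import *
o=ctrl.get_obs(); print(o["t"],o["qpos"].round(2),o["ee_pos"].round(1),o["width"],o["ft_force"])
a=ctrl.get_image("wrist"); b=ctrl.get_image("side"); save(np.hstack([cv2.resize(b["img"][180:330,200:370],(435,384)),a["img"][:,100:400]]),"w2")
E
```

```text
4.3167 [-0.61  0.5   2.16  1.56  0.3  -0.52] [ 516.2 -233.4   84.3] 27.183546176566388 [ 0.13379837 -0.91671056  0.08976114]
```

View pics/w2.png

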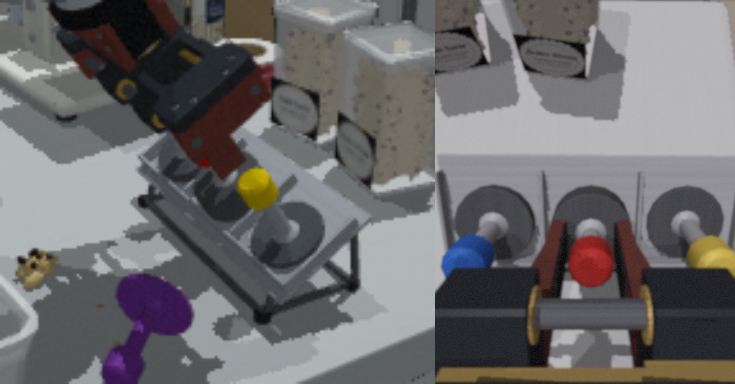

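Red grip sits centred between the fingers (wrist picture, 590,258). I'll finish closing and lift square to the deck.

Request:
apply_moves([
  {"gripper":10,"delta_pos":[0,0,0],"dr":[0,0,0]},
  {"gripper":10,"delta_pos":[0,0,0],"dr":[0,0,0]},
  {"gripper":10,"delta_pos":[0,0,0],"dr":[0,0,0]},
  {"gripper":10,"delta_pos":[-0.5,0,0],"dr":[0,0,0]},
  {"gripper":10,"delta_pos":[-0.7,0,0],"dr":[0,0,0]},
])

```text
t: 4.83
ee_pos: [509.2, -233.0, 93.1]
orientation: [2.74, -0.001, -1.525]
ft_force: [0.0, -0.1, -3.9]
width: 22.6
```

Request:
apply_moves([
  {"gripper":10,"delta_pos":[-1.2,0,0],"dr":[0,0,0]},
  {"gripper":10,"delta_pos":[-1.4,0,0],"dr":[0,0,0]},
  {"gripper":10,"delta_pos":[-1.4,0,0],"dr":[0,0,0]},
  {"gripper":10,"delta_pos":[-1.4,0,0],"dr":[0,0,0]},
  {"gripper":10,"delta_pos":[-1.4,0,0],"dr":[0,0,0]},
])

```text
t: 5.25
ee_pos: [472.7, -232.4, 151.2]
orientation: [2.74, -0.0, -1.526]
ft_force: [-0.4, 0.3, -3.2]
width: 23.0
```

```bash
python3 - <<'E'
from h import *
o=ctrl.get_obs(); print(o["t"],o["qpos"].round(2),o["ee_pos"].round(1),o["width"],o["ft_force"].round(1))
c=np.radians(7.8); B=np.array([[np.cos(c),-np.sin(c)],[np.sin(c),np.cos(c)]]); P=np.array([580.1,55.2])
for q in [(-40,-28),(40,-28),(0,34)]: print(q,(P+B@np.array(q)).round(1))
t=P+B@np.array([-40,-28])
s=plan(np.array([460,-150,250.]),orient(0,0,-1),10)
s=plan(np.array([*t,147+43+40.]),orient(0,0,-1),10,s)
E
```

```text
5.25 [-0.67  0.31  2.21  1.13  0.37 -0.13] [ 472.7 -232.4  151.2] 23.036640849428544 [-0.4  0.3 -3.2]
(-40, -28) [544.3  22. ]
(40, -28) [623.5  32.9]
(0, 34) [575.5  88.9]
rotdeg [  0.2 -31.8  -0.2] dr/row [ 0.0004 -0.0554 -0.0004] dist 129.3 n 10
0 [-0.91, -0.82, -0.42]
1 [-0.93, -0.82, -0.36]
2 [-0.95, -0.82, -0.31]
3 [-0.96, -0.82, -0.26]
4 [-0.98, -0.82, -0.21]
5 [-0.99, -0.82, -0.15]
6 [-0.99, -0.82, -0.1]
7 [-1.0, -0.82, -0.04]
8 [-1.0, -0.82, 0.02]
9 [-0.99, -0.82, 0.07]
rotdeg [0. 0. 0.] dr/row [0. 0. 0.] dist 192.6 n 10
0 [0.2, -1.72, -0.84]
1 [0.2, -1.72, -0.84]
2 [0.2, -1.72, -0.84]
3 [0.2, -1.72, -0.84]
4 [0.2, -1.72, -0.84]
5 [0.2, -1.72, -0.84]
6 [0.2, -1.72, -0.84]
7 [0.2, -1.72, -0.84]
8 [0.2, -1.72, -0.84]
9 [0.2, -1.72, -0.84]
```

Request:
apply_moves([
  {"gripper":10,"delta_pos":[-0.91,-0.82,-0.42],"dr":[0,-0.0554,0]},
  {"gripper":10,"delta_pos":[-0.93,-0.82,-0.36],"dr":[0,-0.0554,0]},
  {"gripper":10,"delta_pos":[-0.95,-0.82,-0.31],"dr":[0,-0.0554,0]},
  {"gripper":10,"delta_pos":[-0.96,-0.82,-0.26],"dr":[0,-0.0554,0]},
  {"gripper":10,"delta_pos":[-0.98,-0.82,-0.21],"dr":[0,-0.0554,0]},
])

```text
t: 5.67
ee_pos: [466.5, -197.8, 189.0]
orientation: [2.562, 0.012, -1.816]
ft_force: [0.3, 1.2, -4.8]
width: 22.8
```

Request:
apply_moves([
  {"gripper":10,"delta_pos":[-0.99,-0.82,-0.15],"dr":[0,-0.0554,0]},
  {"gripper":10,"delta_pos":[-0.99,-0.82,-0.1],"dr":[0,-0.0554,0]},
  {"gripper":10,"delta_pos":[-1.0,-0.82,-0.04],"dr":[0,-0.0554,0]},
  {"gripper":10,"delta_pos":[-1.0,-0.82,0.02],"dr":[0,-0.0554,0]},
  {"gripper":10,"delta_pos":[-0.99,-0.82,0.07],"dr":[0,-0.0554,0]},
])

```text
t: 6.08
ee_pos: [457.3, -157.0, 238.9]
orientation: [2.287, 0.013, -2.15]
ft_force: [0.4, 0.2, -3.7]
width: 22.7
```

Request:
apply_moves([
  {"gripper":10,"delta_pos":[0,-1.72,-0.84],"dr":[0,0,0]},
  {"gripper":10,"delta_pos":[0,-1.72,-0.84],"dr":[0,0,0]},
  {"gripper":10,"delta_pos":[0,-1.72,-0.84],"dr":[0,0,0]},
  {"gripper":10,"delta_pos":[0,-1.72,-0.84],"dr":[0,0,0]},
  {"gripper":10,"delta_pos":[0,-1.72,-0.84],"dr":[0,0,0]},
])

```text
t: 6.5
ee_pos: [498.9, -70.2, 241.1]
orientation: [2.289, 0.013, -2.147]
ft_force: [-0.4, 0.1, -4.0]
width: 22.9
```

Request:
apply_moves([
  {"gripper":10,"delta_pos":[0,-1.72,-0.84],"dr":[0,0,0]},
  {"gripper":10,"delta_pos":[0,-1.72,-0.84],"dr":[0,0,0]},
  {"gripper":10,"delta_pos":[0,-1.72,-0.84],"dr":[0,0,0]},
  {"gripper":10,"delta_pos":[0,-1.72,-0.84],"dr":[0,0,0]},
  {"gripper":10,"delta_pos":[0,-1.72,-0.84],"dr":[0,0,0]},
])

```text
t: 6.92
ee_pos: [540.0, 16.0, 244.1]
orientation: [2.289, 0.013, -2.147]
ft_force: [-0.0, -0.5, -3.9]
width: 22.6
```

```bash
python3 - <<'E'
from h import *
o=ctrl.get_obs(); print(o["t"],o["qpos"].round(2),o["ee_pos"].round(1),o["width"],o["ft_force"].round(1))
plan(np.array([544.3,22,210.]),orient(0,0,-1),5)
a=ctrl.get_image("wrist"); b=ctrl.get_image("side"); save(np.hstack([cv2.resize(b["img"][100:240,150:310],(439,384)),a["img"][:,100:400]]),"w3")
E
```

```text
6.9167 [0.01 0.25 1.85 0.   0.98 1.57] [540.   16.  244.1] 22.63302918302503 [-0.  -0.5 -3.9]
rotdeg [ 0.5 -3.7  0.2] dr/row [ 0.0016 -0.0128  0.0007] dist 34.9 n 5
0 [0.69, -0.12, -0.04]
1 [0.69, -0.12, -0.05]
2 [0.69, -0.12, -0.06]
3 [0.68, -0.12, -0.07]
4 [0.68, -0.12, -0.08]
```

View pics/w3.png

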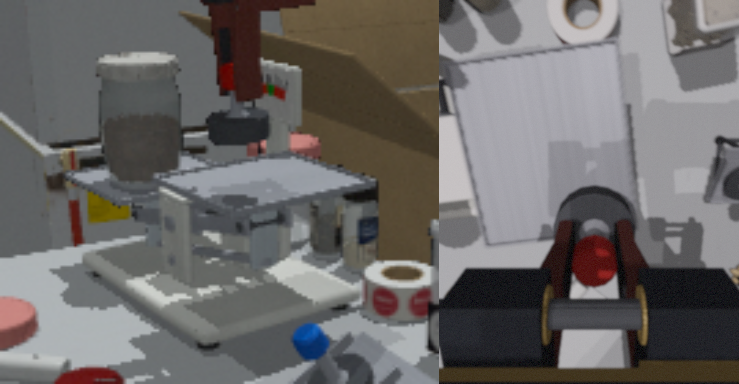

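Request:
apply_moves([
  {"gripper":10,"delta_pos":[0.69,-0.12,-0.04],"dr":[0,-0.013,0]},
  {"gripper":10,"delta_pos":[0.69,-0.12,-0.05],"dr":[0,-0.013,0]},
  {"gripper":10,"delta_pos":[0.69,-0.12,-0.06],"dr":[0,-0.013,0]},
  {"gripper":10,"delta_pos":[0.68,-0.12,-0.07],"dr":[0,-0.013,0]},
  {"gripper":10,"delta_pos":[0.68,-0.12,-0.08],"dr":[0,-0.013,0]},
])

```text
t: 7.43
ee_pos: [544.8, 21.0, 209.5]
orientation: [2.218, 0.013, -2.221]
ft_force: [0.3, 0.3, -4.2]
width: 22.7
```

Request:
apply_moves([
  {"gripper":10,"delta_pos":[0.4,0,0],"dr":[0,0,0]},
  {"gripper":10,"delta_pos":[0.3,0,0],"dr":[0,0,0]},
  {"gripper":10,"delta_pos":[0.3,0,0],"dr":[0,0,0]},
  {"gripper":10,"delta_pos":[0.2,0,0],"dr":[0,0,0]},
  {"gripper":10,"delta_pos":[0.2,0,0],"dr":[0,0,0]},
])

```text
t: 7.85
ee_pos: [545.1, 21.5, 196.6]
orientation: [2.22, 0.014, -2.218]
ft_force: [1.3, -0.5, -4.0]
width: 22.6
```

```bash
python3 - <<'E'
from h import *
o=ctrl.get_obs(); print(o["t"],o["ee_pos"].round(1),o["width"],o["ft_force"].round(1))
plan(np.array([544.3,22,192.]),orient(0,0,-1),1)
E
```

```text
7.85 [545.1  21.5 196.6] 22.635854342880023 [ 1.3 -0.5 -4. ]
rotdeg [ 0.5 -0.1  0.2] dr/row [ 0.0087 -0.0013  0.0038] dist 4.7 n 1
0 [0.46, -0.05, 0.08]
```

Request:
apply_moves([
  {"gripper":10,"delta_pos":[0.15,0,0],"dr":[0,0,0]},
  {"gripper":10,"delta_pos":[0.15,0,0],"dr":[0,0,0]},
  {"gripper":10,"delta_pos":[0.1,0,0],"dr":[0,0,0]},
  {"gripper":10,"delta_pos":[0.1,0,0],"dr":[0,0,0]},
  {"gripper":10,"delta_pos":[0,0,0],"dr":[0,0,0]},
])

```text
t: 8.27
ee_pos: [545.1, 21.6, 191.5]
orientation: [2.22, 0.014, -2.218]
ft_force: [0.2, -0.2, -3.8]
width: 23.1
```

Request:
apply_moves([
  {"gripper":10,"delta_pos":[0.1,0,0],"dr":[0,0,0]},
  {"gripper":10,"delta_pos":[0.1,0,0],"dr":[0,0,0]},
  {"gripper":10,"delta_pos":[0.1,0,0],"dr":[0,0,0]},
  {"gripper":10,"delta_pos":[0,0,0],"dr":[0,0,0]},
  {"gripper":10,"delta_pos":[0,0,0],"dr":[0,0,0]},
])

```text
t: 8.68
ee_pos: [545.4, 21.5, 188.8]
orientation: [2.221, 0.014, -2.217]
ft_force: [-0.1, -1.0, -1.3]
width: 22.7
```

Request:
apply_moves([
  {"gripper":10,"delta_pos":[0.1,0,0],"dr":[0,0,0]},
  {"gripper":10,"delta_pos":[0,0,0],"dr":[0,0,0]},
  {"gripper":40,"delta_pos":[0,0,0],"dr":[0,0,0]},
  {"gripper":57,"delta_pos":[0,0,0],"dr":[0,0,0]},
  {"gripper":57,"delta_pos":[0,0,0],"dr":[0,0,0]},
])

```text
t: 9.1
ee_pos: [545.2, 21.7, 187.8]
orientation: [2.221, 0.014, -2.218]
ft_force: [0.3, 0.5, 0.2]
width: 39.0
```

Request:
apply_moves([
  {"gripper":57,"delta_pos":[-0.5,0,0],"dr":[0,0,0]},
  {"gripper":57,"delta_pos":[-1,0,0],"dr":[0,0,0]},
  {"gripper":57,"delta_pos":[-1.5,0,0],"dr":[0,0,0]},
  {"gripper":57,"delta_pos":[-2,0,0],"dr":[0,0,0]},
  {"gripper":57,"delta_pos":[-2,0,0],"dr":[0,0,0]},
])

```text
t: 9.52
ee_pos: [545.0, 21.3, 259.1]
orientation: [2.22, 0.014, -2.218]
ft_force: [0.4, -0.2, -0.2]
width: 49.9
```

```bash
cat >> h.py <<'E'
def platez():
    """beam tilt from plate heights in the top camera"""
    b=ctrl.get_image("top"); w=cloud(b); hs=[]
    c=np.radians(7.8); B=np.array([[np.cos(c),-np.sin(c)],[np.sin(c),np.cos(c)]])
    for P,pick in(((580.1,55.2),"w"),((551.2,268.5),"g")):
        q=(w[...,:2]-P)@B; m=(abs(q[...,0])<70)&(abs(q[...,1])<60)&(w[...,2]>90)&(w[...,2]<160)
        z=w[...,2][m]; hi,e=np.histogram(z,np.arange(90,161,1)); k=e[hi.argmax()]; z=z[abs(z-k)<4]; hs.append(np.median(z)); print(pick,len(z),np.median(z).round(1))
    print("tilt",np.arcsin((hs[1]-hs[0])/220).round(3)); return b,w
E
python3 - <<'E'
from h import *
o=ctrl.get_obs(); print(o["t"],o["ee_pos"].round(1),o["width"],o["ft_force"].round(1))
b,w=platez(); s=ctrl.get_image("side")
save(np.hstack([cv2.resize(s["img"][100:240,150:310],(400,350)),cv2.resize(b["img"][100:240,120:280],(400,350))]),"w4")
E
```

```text
9.5167 [545.   21.3 259.1] 49.85551124778704 [ 0.4 -0.2 -0.2]
w 29 134.2
g 375 117.5
tilt -0.076
```

View pics/w4.png

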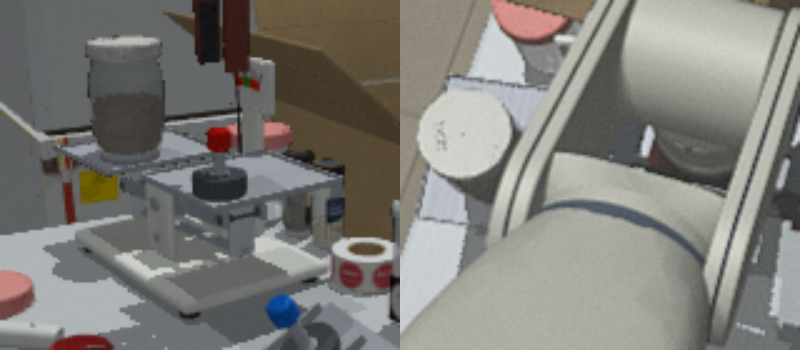

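Left panel: red weight stands upright on the plate at (219,140). The tilt is about -0.076, so the jar is about 495 g and the yellow 100 g weight is next. I'll re-check the tilt on the way.

```bash
python3 - <<'E'
from h import *
s=plan(np.array([450,-260,235.]),orient(0,0,-1),10)
s=plan(np.array([474,-297.5,150.]),orient(N32,0,-1),10,s)
E
```

```text
rotdeg [ 0.5 -0.5  0.2] dr/row [ 0.0009 -0.0008  0.0004] dist 298.9 n 10
0 [0.25, 2.81, 1.0]
1 [0.25, 2.81, 1.0]
2 [0.25, 2.81, 0.99]
3 [0.25, 2.81, 0.99]
4 [0.26, 2.81, 0.99]
5 [0.26, 2.81, 0.99]
6 [0.26, 2.81, 0.98]
7 [0.26, 2.81, 0.98]
8 [0.26, 2.81, 0.98]
9 [0.27, 2.81, 0.98]
rotdeg [ 0. 32.  0.] dr/row [0.     0.0559 0.    ] dist 96.0 n 10
0 [0.85, 0.38, -0.24]
1 [0.86, 0.38, -0.19]
2 [0.87, 0.38, -0.14]
3 [0.88, 0.37, -0.09]
4 [0.88, 0.38, -0.05]
5 [0.88, 0.38, 0.0]
6 [0.88, 0.38, 0.05]
7 [0.88, 0.38, 0.1]
8 [0.87, 0.38, 0.15]
9 [0.86, 0.38, 0.2]
```

Request:
apply_moves([
  {"gripper":57,"delta_pos":[0,2.81,1.0],"dr":[0,0,0]},
  {"gripper":57,"delta_pos":[0,2.81,1.0],"dr":[0,0,0]},
  {"gripper":57,"delta_pos":[0,2.81,1.0],"dr":[0,0,0]},
  {"gripper":57,"delta_pos":[0.5,2.81,1.0],"dr":[0,0,0]},
  {"gripper":57,"delta_pos":[0.35,2.81,1.0],"dr":[0,0,0]},
])

```text
t: 10.03
ee_pos: [495.5, -120.6, 248.2]
orientation: [2.22, 0.014, -2.218]
ft_force: [0.7, -0.4, -0.6]
width: 50.2
```

Request:
apply_moves([
  {"gripper":57,"delta_pos":[0.35,2.81,1.0],"dr":[0,0,0]},
  {"gripper":57,"delta_pos":[0.35,2.81,1.0],"dr":[0,0,0]},
  {"gripper":57,"delta_pos":[0.35,2.81,0.98],"dr":[0,0,0]},
  {"gripper":57,"delta_pos":[0.35,2.81,0.98],"dr":[0,0,0]},
  {"gripper":57,"delta_pos":[0.3,2.81,0.98],"dr":[0,0,0]},
])

```text
t: 10.45
ee_pos: [447.2, -261.6, 230.4]
orientation: [2.22, 0.014, -2.218]
ft_force: [1.4, 0.9, 0.1]
width: 49.9
```

Request:
apply_moves([
  {"gripper":57,"delta_pos":[0.85,0.38,-0.24],"dr":[0,0.056,0]},
  {"gripper":57,"delta_pos":[0.86,0.38,-0.19],"dr":[0,0.056,0]},
  {"gripper":57,"delta_pos":[0.87,0.38,-0.14],"dr":[0,0.056,0]},
  {"gripper":57,"delta_pos":[0.88,0.38,-0.09],"dr":[0,0.056,0]},
  {"gripper":57,"delta_pos":[0.88,0.38,-0.05],"dr":[0,0.056,0]},
])

```text
t: 10.87
ee_pos: [460.1, -279.5, 188.0]
orientation: [2.511, 0.013, -1.884]
ft_force: [-0.3, 0.3, 1.4]
width: 50.4
```

Request:
apply_moves([
  {"gripper":57,"delta_pos":[0.88,0.38,0],"dr":[0,0.056,0]},
  {"gripper":57,"delta_pos":[0.88,0.38,0.05],"dr":[0,0.056,0]},
  {"gripper":57,"delta_pos":[0.88,0.38,0.1],"dr":[0,0.056,0]},
  {"gripper":57,"delta_pos":[0.87,0.38,0.15],"dr":[0,0.056,0]},
  {"gripper":57,"delta_pos":[0.86,0.38,0.2],"dr":[0,0.056,0]},
])

```text
t: 11.28
ee_pos: [471.7, -296.6, 147.5]
orientation: [2.739, 0.016, -1.537]
ft_force: [0.9, -0.1, -0.3]
width: 49.9
```

```bash
python3 - <<'E'
from h import *
o=ctrl.get_obs(); print(o["t"],o["qpos"].round(2),o["ee_pos"].round(1),o["width"])
plan(np.array([474,-297.5,150.]),orient(N32,0,-1),4)
platez()
E
```

```text
11.2833 [-0.79  0.37  2.12  1.02  0.46 -0.12] [ 471.7 -296.6  147.5] 49.896303715869266
rotdeg [0.3 0.6 0.5] dr/row [0.0013 0.0026 0.0022] dist 3.5 n 4
0 [-0.02, 0.02, -0.08]
1 [-0.02, 0.02, -0.08]
2 [-0.02, 0.02, -0.08]
3 [-0.02, 0.02, -0.08]
w 2008 134.6
g 896 117.2
tilt -0.079
```

Request:
apply_moves([
  {"gripper":57,"delta_pos":[1.0,0.1,-0.2],"dr":[0,0.006,0.004]},
  {"gripper":57,"delta_pos":[1.7,0,-0.15],"dr":[0,0.005,0.004]},
  {"gripper":57,"delta_pos":[1.7,0,0],"dr":[0,0,0]},
  {"gripper":57,"delta_pos":[1.7,0,0],"dr":[0,0,0]},
  {"gripper":57,"delta_pos":[1.7,0,0],"dr":[0,0,0]},
])

```text
t: 11.75
ee_pos: [516.8, -296.8, 83.2]
orientation: [2.743, 0.008, -1.524]
ft_force: [0.3, -0.4, 0.1]
width: 50.3
```

Request:
apply_moves([
  {"gripper":57,"delta_pos":[0,0,0],"dr":[0,0,0]},
  {"gripper":20,"delta_pos":[0,0,0],"dr":[0,0,0]},
  {"gripper":10,"delta_pos":[0,0,0],"dr":[0,0,0]},
  {"gripper":10,"delta_pos":[0,0,0],"dr":[0,0,0]},
  {"gripper":10,"delta_pos":[0,0,0],"dr":[0,0,0]},
])

```text
t: 12.17
ee_pos: [516.2, -297.3, 84.7]
orientation: [2.744, 0.006, -1.521]
ft_force: [-0.3, 0.3, -0.6]
width: 26.5
```

Request:
apply_moves([
  {"gripper":10,"delta_pos":[0,0,0],"dr":[0,0,0]},
  {"gripper":10,"delta_pos":[0,0,0],"dr":[0,0,0]},
  {"gripper":10,"delta_pos":[0,0,0],"dr":[0,0,0]},
  {"gripper":10,"delta_pos":[-0.5,0,0],"dr":[0,0,0]},
  {"gripper":10,"delta_pos":[-0.7,0,0],"dr":[0,0,0]},
])

```text
t: 12.58
ee_pos: [509.8, -296.7, 93.8]
orientation: [2.744, 0.009, -1.523]
ft_force: [0.8, -1.1, -0.4]
width: 23.0
```

Request:
apply_moves([
  {"gripper":10,"delta_pos":[-1.2,0,0],"dr":[0,0,0]},
  {"gripper":10,"delta_pos":[-1.4,0,0],"dr":[0,0,0]},
  {"gripper":10,"delta_pos":[-1.4,0,0],"dr":[0,0,0]},
  {"gripper":10,"delta_pos":[-1.4,0,0],"dr":[0,0,0]},
  {"gripper":10,"delta_pos":[-1.4,0,0],"dr":[0,0,0]},
])

```text
t: 13.0
ee_pos: [473.1, -296.6, 151.9]
orientation: [2.743, 0.008, -1.524]
ft_force: [0.4, 0.5, -0.5]
width: 22.6
```

```bash
python3 - <<'E'
from h import *
o=ctrl.get_obs(); print(o["t"],o["qpos"].round(2),o["ee_pos"].round(1),o["width"],o["ft_force"].round(1))
save(cv2.resize(ctrl.get_image("wrist")["img"],(400,300)),"w5")
s=plan(np.array([450,-240,250.]),orient(0,0,-1),10)
s=plan(np.array([575.5,88.9,230]),orient(0,0,-1),13,s)
E
```

```text
13.0 [-0.79  0.36  2.13  1.03  0.45 -0.13] [ 473.1 -296.6  151.9] 22.637804411774773 [ 0.4  0.5 -0.5]
rotdeg [  0.4 -32.   -0. ] dr/row [ 0.0006 -0.0558 -0.    ] dist 114.3 n 10
0 [-0.94, -0.57, -0.32]
1 [-0.95, -0.57, -0.27]
2 [-0.97, -0.57, -0.21]
3 [-0.98, -0.57, -0.16]
4 [-0.98, -0.57, -0.1]
5 [-0.99, -0.57, -0.05]
6 [-0.99, -0.57, 0.01]
7 [-0.99, -0.57, 0.06]
8 [-0.98, -0.57, 0.12]
9 [-0.97, -0.57, 0.17]
rotdeg [0. 0. 0.] dr/row [0. 0. 0.] dist 352.6 n 13
0 [0.15, -2.53, -0.97]
1 [0.15, -2.53, -0.97]
2 [0.15, -2.53, -0.97]
3 [0.15, -2.53, -0.97]
4 [0.15, -2.53, -0.97]
5 [0.15, -2.53, -0.97]
6 [0.15, -2.53, -0.97]
7 [0.15, -2.53, -0.97]
8 [0.15, -2.53, -0.97]
9 [0.15, -2.53, -0.97]
10 [0.15, -2.53, -0.97]
11 [0.15, -2.53, -0.97]
12 [0.15, -2.53, -0.97]
```

View pics/w5.png

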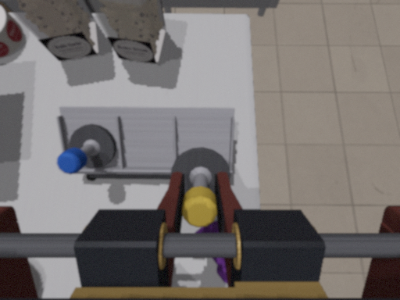

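Request:
apply_moves([
  {"gripper":10,"delta_pos":[-0.94,-0.57,-0.32],"dr":[0,-0.056,0]},
  {"gripper":10,"delta_pos":[-0.95,-0.57,-0.27],"dr":[0,-0.056,0]},
  {"gripper":10,"delta_pos":[-0.97,-0.57,-0.21],"dr":[0,-0.056,0]},
  {"gripper":10,"delta_pos":[-0.98,-0.57,-0.16],"dr":[0,-0.056,0]},
  {"gripper":10,"delta_pos":[-0.98,-0.57,-0.1],"dr":[0,-0.056,0]},
])

```text
t: 13.47
ee_pos: [462.3, -269.6, 196.6]
orientation: [2.519, 0.01, -1.871]
ft_force: [0.1, -0.1, -0.8]
width: 22.9
```

Request:
apply_moves([
  {"gripper":10,"delta_pos":[-0.99,-0.57,-0.05],"dr":[0,-0.056,0]},
  {"gripper":10,"delta_pos":[-0.99,-0.57,0],"dr":[0,-0.056,0]},
  {"gripper":10,"delta_pos":[-0.99,-0.57,0.06],"dr":[0,-0.056,0]},
  {"gripper":10,"delta_pos":[-0.98,-0.57,0.12],"dr":[0,-0.056,0]},
  {"gripper":10,"delta_pos":[-0.97,-0.57,0.17],"dr":[0,-0.056,0]},
])

```text
t: 13.88
ee_pos: [450.3, -241.0, 244.7]
orientation: [2.233, 0.01, -2.203]
ft_force: [0.1, 0.5, -2.0]
width: 23.1
```

Request:
apply_moves([
  {"gripper":10,"delta_pos":[-0.2,-2.13,-1.08],"dr":[0,0,0]},
  {"gripper":10,"delta_pos":[-0.2,-2.13,-1.08],"dr":[0,0,0]},
  {"gripper":10,"delta_pos":[-0.2,-2.13,-1.08],"dr":[0,0,0]},
  {"gripper":10,"delta_pos":[-0.2,-2.13,-1.08],"dr":[0,0,0]},
  {"gripper":10,"delta_pos":[-0.2,-2.13,-1.08],"dr":[0,0,0]},
])

```text
t: 14.3
ee_pos: [503.7, -133.2, 255.0]
orientation: [2.236, 0.011, -2.201]
ft_force: [0.4, 0.1, -0.8]
width: 22.5
```

```bash
python3 - <<'E'
from h import *
o=ctrl.get_obs(); print(o["t"],o["ee_pos"].round(1),o["width"],o["ft_force"].round(1))
plan(np.array([612,80,258.]),orient(0,0,-1),10)
E
```

```text
14.3 [ 503.7 -133.2  255. ] 22.53274381001504 [ 0.4  0.1 -0.8]
rotdeg [ 0.5 -0.9  0.1] dr/row [ 0.0008 -0.0016  0.0002] dist 239.2 n 10
0 [-0.01, -2.12, -1.1]
1 [-0.01, -2.12, -1.1]
2 [-0.01, -2.13, -1.1]
3 [-0.01, -2.13, -1.1]
4 [-0.02, -2.13, -1.09]
5 [-0.02, -2.13, -1.09]
6 [-0.02, -2.13, -1.09]
7 [-0.02, -2.13, -1.09]
8 [-0.03, -2.13, -1.09]
9 [-0.03, -2.13, -1.08]
```

Request:
apply_moves([
  {"gripper":10,"delta_pos":[-0.05,-2.13,-1.1],"dr":[0,-0.003,0]},
  {"gripper":10,"delta_pos":[-0.05,-2.13,-1.1],"dr":[0,-0.003,0]},
  {"gripper":10,"delta_pos":[-0.05,-2.13,-1.1],"dr":[0,-0.003,0]},
  {"gripper":10,"delta_pos":[-0.05,-2.13,-1.1],"dr":[0,-0.003,0]},
  {"gripper":10,"delta_pos":[-0.05,-2.13,-1.1],"dr":[0,-0.003,0]},
])

```text
t: 14.72
ee_pos: [557.8, -26.3, 258.2]
orientation: [2.219, 0.011, -2.217]
ft_force: [-0.6, -0.8, -1.6]
width: 22.8
```

Request:
apply_moves([
  {"gripper":10,"delta_pos":[0,-2.13,-1.09],"dr":[0,0,0]},
  {"gripper":10,"delta_pos":[0,-2.13,-1.09],"dr":[0,0,0]},
  {"gripper":10,"delta_pos":[0,-2.13,-1.09],"dr":[0,0,0]},
  {"gripper":10,"delta_pos":[0,-2.13,-1.09],"dr":[0,0,0]},
  {"gripper":10,"delta_pos":[0,-2.13,-1.09],"dr":[0,0,0]},
])

```text
t: 15.13
ee_pos: [611.4, 80.6, 258.2]
orientation: [2.219, 0.011, -2.217]
ft_force: [0.3, 0.5, -2.0]
width: 22.9
```

Request:
apply_moves([
  {"gripper":10,"delta_pos":[1.2,0,0],"dr":[0,0,0]},
  {"gripper":10,"delta_pos":[1.2,0,0],"dr":[0,0,0]},
  {"gripper":10,"delta_pos":[1.2,0,0],"dr":[0,0,0]},
  {"gripper":10,"delta_pos":[1.2,0,0],"dr":[0,0,0]},
  {"gripper":10,"delta_pos":[0.8,0,0],"dr":[0,0,0]},
])

```text
t: 15.55
ee_pos: [610.1, 78.3, 200.5]
orientation: [2.217, 0.009, -2.22]
ft_force: [0.1, 0.5, -0.7]
width: 22.9
```

```bash
python3 - <<'E'
from h import *
o=ctrl.get_obs(); print(o["t"],o["ee_pos"].round(1),o["width"],o["ft_force"].round(1))
plan(np.array([612,80,176.]),orient(0,0,-1),1)
b=ctrl.get_image("side"); a=ctrl.get_image("wrist"); save(np.hstack([cv2.resize(b["img"][100:240,150:310],(439,384)),a["img"][:,100:400]]),"w6")
E
```

```text
15.55 [610.1  78.3 200.5] 22.9397756885447 [ 0.1  0.5 -0.7]
rotdeg [0.4 0.1 0.1] dr/row [0.0069 0.0012 0.001 ] dist 24.6 n 1
0 [2.45, -0.16, -0.19]
```

View pics/w6.png

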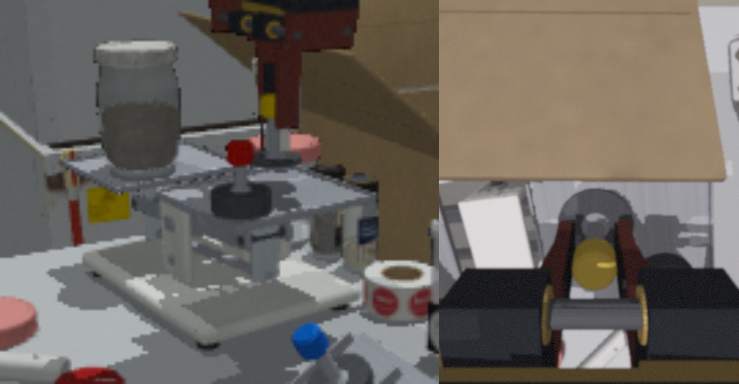

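Request:
apply_moves([
  {"gripper":10,"delta_pos":[0.6,0,0],"dr":[0,0,0]},
  {"gripper":10,"delta_pos":[0.5,0,0],"dr":[0,0,0]},
  {"gripper":10,"delta_pos":[0.4,0,0],"dr":[0,0,0]},
  {"gripper":10,"delta_pos":[0.3,0,0],"dr":[0,0,0]},
  {"gripper":10,"delta_pos":[0.2,0,0],"dr":[0,0,0]},
])

```text
t: 16.07
ee_pos: [611.6, 79.3, 182.7]
orientation: [2.22, 0.01, -2.216]
ft_force: [0.2, 0.4, -0.9]
width: 22.9
```

Request:
apply_moves([
  {"gripper":10,"delta_pos":[0.1,0,0],"dr":[0,0,0]},
  {"gripper":10,"delta_pos":[0.1,0,0],"dr":[0,0,0]},
  {"gripper":10,"delta_pos":[0.1,0,0],"dr":[0,0,0]},
  {"gripper":10,"delta_pos":[0.1,0,0],"dr":[0,0,0]},
  {"gripper":10,"delta_pos":[0,0,0],"dr":[0,0,0]},
])

```text
t: 16.48
ee_pos: [611.6, 79.4, 178.9]
orientation: [2.22, 0.01, -2.216]
ft_force: [-1.0, 0.4, -1.2]
width: 22.7
```

```bash
python3 - <<'E'
from h import *
o=ctrl.get_obs(); print(o["t"],o["ee_pos"].round(1),o["width"],o["ft_force"].round(1))
platez()
E
```

```text
16.4833 [611.6  79.4 178.9] 22.662928947403262 [-1.   0.4 -1.2]
w 670 134.5
g 13 117.9
tilt -0.076
```

Request:
apply_moves([
  {"gripper":10,"delta_pos":[0.1,0,0],"dr":[0,0,0]},
  {"gripper":10,"delta_pos":[0.1,0,0],"dr":[0,0,0]},
  {"gripper":10,"delta_pos":[0.1,0,0],"dr":[0,0,0]},
  {"gripper":10,"delta_pos":[0.1,0,0],"dr":[0,0,0]},
  {"gripper":10,"delta_pos":[0.1,0,0],"dr":[0,0,0]},
])

```text
t: 16.95
ee_pos: [611.7, 79.3, 173.9]
orientation: [2.221, 0.01, -2.216]
ft_force: [0.6, -1.4, 0.2]
width: 23.0
```

Request:
apply_moves([
  {"gripper":10,"delta_pos":[0.1,0,0],"dr":[0,0,0]},
  {"gripper":10,"delta_pos":[0.1,0,0],"dr":[0,0,0]},
  {"gripper":10,"delta_pos":[0.1,0,0],"dr":[0,0,0]},
  {"gripper":10,"delta_pos":[0,0,0],"dr":[0,0,0]},
  {"gripper":10,"delta_pos":[0,0,0],"dr":[0,0,0]},
])

```text
t: 17.37
ee_pos: [611.6, 79.4, 170.9]
orientation: [2.22, 0.01, -2.216]
ft_force: [0.1, -0.4, -0.1]
width: 22.4
```

```bash
python3 - <<'E'
from h import *
o=ctrl.get_obs(); print(o["t"],o["ee_pos"].round(1),o["width"],o["ft_force"].round(1))
platez()
E
```

```text
17.3667 [611.6  79.4 170.9] 22.439268828454722 [ 0.1 -0.4 -0.1]
w 658 128.3
g 15 123.9
tilt -0.02
```

Request:
apply_moves([
  {"gripper":30,"delta_pos":[0,0,0],"dr":[0,0,0]},
  {"gripper":50,"delta_pos":[0,0,0],"dr":[0,0,0]},
  {"gripper":57,"delta_pos":[0,0,0],"dr":[0,0,0]},
  {"gripper":57,"delta_pos":[-0.2,0,0],"dr":[0,0,0]},
  {"gripper":57,"delta_pos":[-0.5,0,0],"dr":[0,0,0]},
])

```text
t: 17.83
ee_pos: [611.2, 79.3, 177.6]
orientation: [2.219, 0.01, -2.217]
ft_force: [-0.0, -0.8, 0.4]
width: 48.4
```

Request:
apply_moves([
  {"gripper":57,"delta_pos":[-2,0,0],"dr":[0,0,0]},
  {"gripper":57,"delta_pos":[-2,0,0],"dr":[0,0,0]},
  {"gripper":57,"delta_pos":[-2,0,0],"dr":[0,0,0]},
  {"gripper":57,"delta_pos":[-2,0,0],"dr":[0,0,0]},
  {"gripper":57,"delta_pos":[-2,0,0],"dr":[0,0,0]},
])

```text
t: 18.25
ee_pos: [611.4, 79.2, 279.5]
orientation: [2.221, 0.01, -2.216]
ft_force: [0.3, -0.6, 0.6]
width: 50.2
```

Request:
apply_moves([
  {"gripper":57,"delta_pos":[0,2.1,1.5],"dr":[0,0,0]},
  {"gripper":57,"delta_pos":[0,2.1,1.5],"dr":[0,0,0]},
  {"gripper":57,"delta_pos":[0,2.1,1.5],"dr":[0,0,0]},
  {"gripper":57,"delta_pos":[0,2.1,1.5],"dr":[0,0,0]},
  {"gripper":57,"delta_pos":[0,2.1,1.5],"dr":[0,0,0]},
])

```text
t: 18.67
ee_pos: [536.5, -27.1, 278.3]
orientation: [2.221, 0.011, -2.215]
ft_force: [1.1, -1.1, 0.8]
width: 50.0
```

Request:
apply_moves([
  {"gripper":57,"delta_pos":[0,2.1,1.5],"dr":[0,0,0]},
  {"gripper":57,"delta_pos":[0,2.1,1.5],"dr":[0,0,0]},
  {"gripper":57,"delta_pos":[0,2.1,1.5],"dr":[0,0,0]},
  {"gripper":57,"delta_pos":[0,2.1,1.5],"dr":[0,0,0]},
  {"gripper":57,"delta_pos":[0,0,0],"dr":[0,0,0]},
])

```text
t: 19.08
ee_pos: [475.8, -113.1, 277.9]
orientation: [2.22, 0.007, -2.217]
ft_force: [-0.3, -0.7, -0.2]
width: 50.2
```

Request:
apply_moves([
  {"gripper":57,"delta_pos":[0,0,0],"dr":[0,0,0]},
  {"gripper":57,"delta_pos":[0,0,0],"dr":[0,0,0]},
  {"gripper":57,"delta_pos":[0,0,0],"dr":[0,0,0]},
  {"gripper":57,"delta_pos":[0,0,0],"dr":[0,0,0]},
  {"gripper":57,"delta_pos":[0,0,0],"dr":[0,0,0]},
])

```text
t: 19.5
ee_pos: [478.4, -110.2, 277.3]
orientation: [2.22, 0.012, -2.215]
ft_force: [-0.7, 0.2, -0.6]
width: 50.2
```

```bash
python3 - <<'E'
from h import *
o=ctrl.get_obs(); print(o["t"],o["ee_pos"].round(1),o["width"],o["ft_force"].round(1),o["qvel"].round(3))
platez(); b,w=platez(); s=ctrl.get_image("side")
save(np.hstack([cv2.resize(s["img"][100:240,150:310],(400,350)),cv2.resize(b["img"][100:240,120:280],(400,350))]),"w7")
E
```

```text
19.5 [ 478.4 -110.2  277.3] 50.19108577381053 [-0.7  0.2 -0.6] [-0.003 -0.     0.004 -0.001 -0.001 -0.001]
w 1632 125.9
g 942 125.9
tilt 0.0
w 1699 126.0
g 947 125.9
tilt -0.001
```

View pics/w7.png

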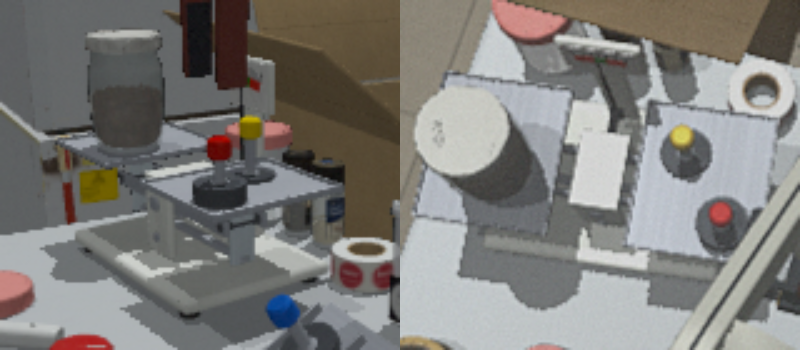

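Both weights stand flat on the right plate: red at (720,222) and yellow at (684,148) in the right panel. The plates are level and at rest, the jar is in place, and the blue weight is still in its pocket. I'll hand in the job.

```bash
python3 -c "
from h import *
print(ctrl.close_job())"
```

```text
the job is handed in; nothing more can be done
None
```

I set the red 400 g and then the yellow 100 g weight upright on the right plate, and the balance came to rest level, so I handed the job in at about 19.5 s of the 70 s. No verdict is reported.

- **Jar weight:** with only the 400 g on, the beam sat at about -0.079 rad, which puts the jar near 499 g. That made the 100 g the right second weight.
- **Final checks:** with the arm clear of the balance, both plates measured about 125.9 mm high. Two readings gave a tilt of 0.000 and -0.001 rad, so the beam was at rest well inside the ±0.05 band. I worked the tilt out from plate heights in the top camera and did not read the pointer itself.
- **Other objects:** the jar stands on its plate, and the blue 200 g is still in its stand pocket. I never went near the purple look-alike. I did not measure the timer, pink lid or spice jars again afterwards, but the arm kept clear of them and the force readings showed no unexpected contact.

No check failed. The only small disagreement was camera heights reading about 1 mm high, within calibration.

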